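# Scoop pulled capacitors into the weighing dish

## Robot

A 6-joint arm with a two-finger parallel gripper is mounted at the origin on the work surface. World frame = base frame: x ahead of the robot, y to its left, z up, the work surface at z = 0. Lengths are in m, angles in degrees, forces in N, time in s.
With the tool pointing down it reaches from about 0.4 to 0.825 m from the base axis. Payload 7 kg.
Tool frame: the origin (TCP) lies on the centre line of the jaws, within the pads' length; the fingertips stand 19 mm ahead of it and the grasp point (between the pads) is the TCP; z points along the fingers, y is the line along which they close (so a half turn about z gives the same grasp; the last joint's range is limited). The gripper opens to 88 mm and grips with 3 to 60 N. Pads are 19 mm wide; open, the fingers measure 130 mm over their backs; the gripper's body (78 mm by 193 mm) begins 47 mm behind the grasp point.
Start: joints at [-55.686, 20.546, 0.682, 0, -70.136, -16.507], TCP at [0.206, -0.643, 0.246] pointing down, gripper open.
Joint ranges: [-176.03, 176.03], [-82.01, 121.73], [-58.28, 71.71], [-173.87, 95.51], [-174.79, -0.11], [-173.66, 173.66]. Speed limits (degrees/s): [136.94, 136.94, 172.46, 180, 180, 180].

## Interface

Orientations are given as [roll, pitch, yaw] about the fixed x, y, z axes, in that order (R = Rz(yaw) Ry(pitch) Rx(roll)).
In Python, from plant import ctrl gives the robot as it stands.
- The arm moves only by the tool move_arm, never from a script. Its argument "motion" is a list of rows, each a list of 3 entries, a list of its own where there are three numbers: the shift along the tool's x, y, z in mm, then the turn, a rotation vector about the tool's x, y, z in degrees, then the closure, from 0 (fully open) to 1 (shut). A call has 1 to 10 rows; each row is the pose to reach, as a shift and turn from the pose commanded when the call began, along the tool's axes at that moment; what a row does not reach only later rows make up. A row lasts 1/12 s, in which the tool goes at most 41.7 mm and 7.16 degrees, less where a joint would pass 70% of its speed; a pose out of reach is approached as far as the arm can. A call with a gripper value outside its range is refused whole. The fingers move at their own pace and stop on an object; the grip force is fixed at half the most. Time passes only in rows, so rows that repeat a pose let the fingers close. It gives the time, the measured TCP pose, the force, the opening and the grip force at its end, in the units of the state.
- ctrl.get_obs(): the state, without advancing time (a new reading comes with each control period).
- ctrl.snapshot(name): name is "scene" or "top" or "wrist"; returns a dict with "color" (420x560x3 uint8, blue, green, red), "camera_matrix" (3x3 intrinsics, pixels), "k1" (the pictures are not rectified: a ray, as slopes to the right and down, at radius r is drawn at 1 + k1 r^2 times it, then the intrinsics apply), "cam_to_world" (4x4, takes a point from camera to world coordinates). Camera axes: x right, y up, looking along -z (the intrinsics and any distortion apply to the point x, -y, -z); pixel columns grow to the right and rows downward; lengths in m; the calibration is good to about 2 mm. A picture is of the moment at which its call begins. There is no depth.
- ctrl.close_job(): hands the job in; it is judged then, once.
The state is a dict: "clock": time; "joint_pos": joint angles; "qvel": joint speeds; "tau": joint torques, N m; "tool_pos": TCP position; "orientation": TCP orientation; "force": force on the tool from outside, world axes, zero at the start; "moment": the same for the moment, N m; "opening": finger opening in m; "gripper_force": force on a finger pad.
Only numpy, scipy, OpenCV 4.12 (cv2) and the standard library are available. Lean on these libraries where they do the work, as an engineer would, in place of code of your own. Each camera call takes 0.05 s, during which the arm holds its last target. There are 200 camera calls.

## Task

Weigh out some of the pulled capacitors: with the hand scoop, take them from the grey salvage bin and tip at least three of them into the steel dish of the scale, lowering the scoop's lip close over the dish before you tip so that they do not fall hard. They may still hold a charge, so never touch a capacitor with the gripper; spill none on the bench, leave none in the scoop, and do not shift the meter, screwdriver or tool pot. Finish by setting the scoop down upright, with its flat bottom on the bench mat.

Things in the scene. Friction and masses are not known exactly. Their poses are not given: they have to be found in the camera images.
- scoop: Hand scoop, 194 mm long, 0.16 kg: flat-bottomed aluminium bowl (100 long, 98 wide, 40 high; floor 3 mm, walls 2.5 mm), open in front with a sharp straight lip, and a raised black handle. Origin: centre of the bowl's underside, flat on the mat at the start. Own x from handle to nose, z up; lip's lower edge at x = +50, z = 0, back wall at x = -50 mm; the side walls slope down towards the lip.
- scoop_grip (a point): Middle of the scoop's handle, at x = -95, y = 0, z = 49 mm in the scoop's frame. The handle is a bar of 16 x 16 mm section, 98 mm long, that rises backwards from the bowl at 20 degrees (lower end x = -49, z = 32; upper end x = -141, z = 66 mm). Grip it across its width, along the scoop's y.
- scoop_bowl (a point): Point in the middle of the scoop's bowl, 15 mm above its underside. A capacitor lying in the bowl has its middle within 55 mm of it. Held 20 degrees nose up it keeps its load; the pieces slide out when it is tipped about 45 degrees nose down. Pushed against the far end of the bin the pieces ride in over the lip; if they jam (over 20 N), ease back, turn a little and push again.
- bin: Grey open bin, fixed; walls 55 high, 4 mm thick. Origin: on the bench under the floor's middle; own x along its length to the far end. Floor top at z = 4, from x = -110 to 110 mm; inner width 112 (y = -56 to 56). Near end (x = -110) and sides upright; the far end leans out from x = 110 at the floor to 122 mm at the rim. Capacitors start between x = 5 and 110, the rest is clear.
- cap0: Yellow box-shaped film capacitor, 28 x 16 x 20 mm (own x, y, z), standing on its 28 x 16 face at the start, 16 g, with short cut leads. Origin: its middle. Starts anywhere in the bin's far half, in any order.
- cap1: Blue electrolytic capacitor, a cylinder of 20 mm diameter, 28 mm long, lying on its side at the start; own x along the cylinder, 16 g, with short cut leads. Origin: its middle. Starts anywhere in the bin's far half, in any order.
- cap2: Blue electrolytic capacitor, a cylinder of 20 mm diameter, 28 mm long, lying on its side at the start; own x along the cylinder, 16 g, with short cut leads. Origin: its middle. Starts anywhere in the bin's far half, in any order.
- cap3: Yellow box-shaped film capacitor, 28 x 16 x 20 mm (own x, y, z), standing on its 28 x 16 face at the start, 16 g, with short cut leads. Origin: its middle. Starts anywhere in the bin's far half, in any order.
- cap4: Blue electrolytic capacitor, a cylinder of 20 mm diameter, 28 mm long, lying on its side at the start; own x along the cylinder, 16 g, with short cut leads. Origin: its middle. Starts anywhere in the bin's far half, in any order.
- cap5: Blue electrolytic capacitor, a cylinder of 20 mm diameter, 28 mm long, lying on its side at the start; own x along the cylinder, 16 g, with short cut leads. Origin: its middle. Starts anywhere in the bin's far half, in any order.
- scale: Grey bench scale, fixed: housing 200 x 180 mm, 50 mm high, with a round steel dish on top. Origin: on the bench under the dish's centre; z up; the display faces own -x.
- dish (a point): Centre of the dish's inner floor, 66 mm above the bench. The dish is about 62 mm in radius at the floor, widening to 92 mm at its rim, 92 mm above the bench.
- meter: Yellow multimeter lying flat, 72 x 145 x 42 mm (own x, y, z), 0.3 kg; origin: centre of its underside. Not to be shifted.
- driver: Screwdriver lying on the mat, 160 mm long, up to 30 mm thick, along own x; origin on the mat under it. Not to be shifted.
- toolpot: Square blue tool pot, 75 x 75 x 95 mm, with tools that stand up to 145 mm; origin: centre of its underside. Not to be shifted.

How it is judged:
By the outcome, as a careful person would: the job done as asked, in the order asked, and still so for the second after the job is handed in, with the robot touching nothing.
It also fails if it takes over 72 s, if anything falls off the work surface, if the arm or the gripper's body presses on something with over 40 N, if the wrist force passes 120 N, or if a joint passes its speed limit or range.

## Working session

There is one attempt and no reset: what is moved stays moved. The work goes in short steps, Python scripts to look and compute and a tool call to move; the robot and the scene stay as the last step left them, time stands still between calls to the robot, and variables do not carry over. Pictures are saved under pics/ and viewed, at most 10 in all, crops included, and the job is handed in when it is done.

Besides the shell and the picture viewer there is one more tool, called after "Request:" by a JSON object that holds its "fn" and its "kwargs". move_arm: Moves the arm, as the interface text tells. Its arguments: {"type":"object","properties":{"motion":{"type":"array"}},"required":["motion"]}

```bash
mkdir -p pics
cat > h.py <<'E'
import numpy as np,cv2
from plant import ctrl
from scipy.spatial.transform import Rotation as R
def snap(n,f=None):
    s=ctrl.snapshot(n)
    if f: cv2.imwrite('pics/'+f,s['color'])
    return s
def ray(s,u,v):
    K=np.array(s['camera_matrix']);T=np.array(s['cam_to_world'])
    d=np.array([(u-K[0,2])/K[0,0],(v-K[1,2])/K[1,1]]);x=d.copy()
    for _ in range(20): x=d/(1+s['k1']*(x@x))
    return T[:3,3],T[:3,:3]@np.array([x[0],-x[1],-1])
def onz(s,u,v,z):
    o,d=ray(s,u,v); return o+d*(z-o[2])/d[2]
def proj(s,p):
    K=np.array(s['camera_matrix']);T=np.array(s['cam_to_world'])
    c=T[:3,:3].T@(np.array(p)-T[:3,3]);x=np.array([c[0],-c[1]])/-c[2]
    x=x*(1+s['k1']*(x@x)); return K[0,0]*x[0]+K[0,2],K[1,1]*x[1]+K[1,2]
E
python3 - <<'E'
from h import *
for n in('top','scene'):
    s=snap(n,n+'0.png');print(n,np.round(s['cam_to_world'],3).tolist(),np.round(s['camera_matrix'],1).tolist(),s['k1'])
print(ctrl.get_obs())
E
```

```text
top [[-0.023, 0.995, -0.101, 0.454], [-0.999, -0.025, -0.022, -0.014], [-0.024, 0.101, 0.995, 1.287], [0.0, 0.0, 0.0, 1.0]] [[411.1, 0.0, 280.3], [0.0, 411.1, 211.3], [0.0, 0.0, 1.0]] -0.07374218508281821
scene [[-0.202, -0.659, 0.724, 1.375], [0.979, -0.151, 0.136, 0.147], [0.02, 0.737, 0.676, 0.821], [0.0, 0.0, 0.0, 1.0]] [[475.4, 0.0, 280.6], [0.0, 475.4, 211.0], [0.0, 0.0, 1.0]] -0.029639611584104154
{'clock': 0.1, 'joint_pos': array([-5.56865229e+01,  2.05877524e+01,  6.39527571e-01, -1.67140544e-02,
       -7.01352294e+01, -1.65064908e+01]), 'qvel': array([ 3.17546962e-03, -1.31616395e-01,  1.62616822e-01,  8.73285965e-02,
       -8.19100710e-03,  3.68129301e-05]), 'tau': array([-8.82161476e-04, -5.84164131e+01,  2.93751687e+01,  7.01550320e+00,
        1.01953375e-02, -4.88337776e-05]), 'tool_pos': array([ 0.20626989, -0.64229249,  0.24471864]), 'orientation': array([ 1.79915520e+02, -8.64784869e-03, -1.62198698e+02]), 'force': array([-0.12948419, -0.14388208,  0.80338313]), 'moment': array([-0.03691946,  0.00899329,  0.00570869]), 'gripper_force': 0.0, 'opening': 0.08756967067344734}
```

View pics/top0.png

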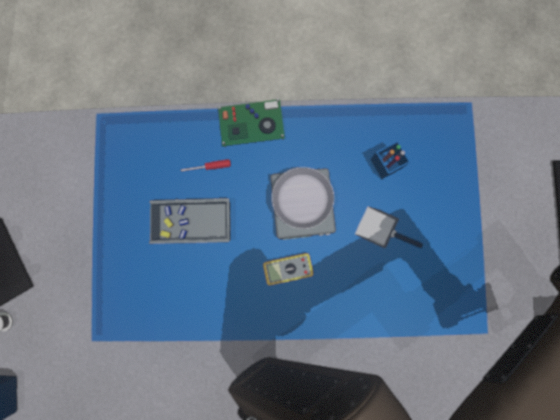

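View pics/scene0.png

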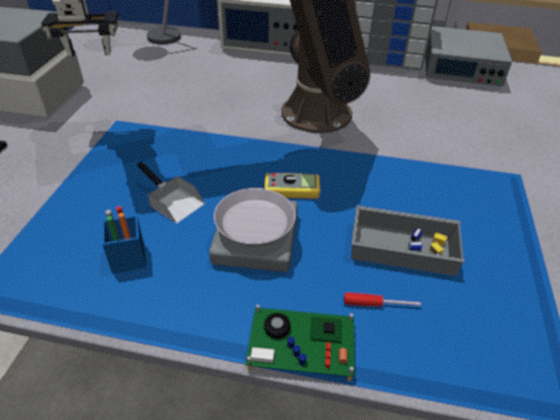

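Top view: bin at about (190,221) with the caps at its left end, scale dish (303,196), scoop (380,226) with its handle to the lower right, meter (289,269), driver (207,166), pot (390,160). I'll enlarge the bin and the scoop.

Run:
```python
from h import *
im=cv2.imread('pics/top0.png')
a=cv2.resize(im[190:250,140:240],None,fx=6,fy=6,interpolation=cv2.INTER_CUBIC)[:300]
b=cv2.resize(im[200:255,345:430],None,fx=6,fy=6,interpolation=cv2.INTER_CUBIC)
b=cv2.copyMakeBorder(b,0,0,0,90,cv2.BORDER_CONSTANT)[:300]
a=cv2.resize(im[190:250,140:240],(600,300) if 0 else (500,300),interpolation=cv2.INTER_CUBIC) # 5x
b=cv2.resize(im[200:260,345:445],(500,300),interpolation=cv2.INTER_CUBIC)
cv2.imwrite('pics/crop1.png',np.vstack([a,b]))
s=snap('top')
for n,u,v,z in[('dish',303,196,.092),('meter',289,269,.04),('pot',390,160,.1),('driver',207,166,.015)]: print(n,onz(s,u,v,z).round(3))
```

```text
dish [ 0.619 -0.055  0.092]
meter [ 0.406 -0.008  0.04 ]
pot [ 0.718 -0.313  0.1  ]
driver [0.734 0.244 0.015]
```

View pics/crop1.png

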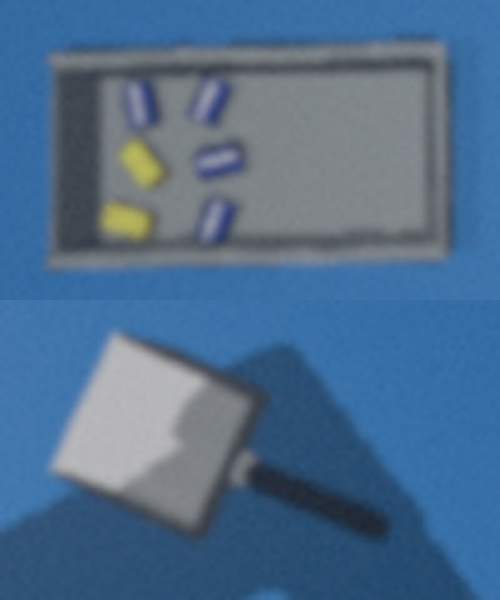

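Crop (5×): bin rim corners about (50,57),(48,268),(447,44),(447,257). Two yellow caps and one blue are at the far (left) end, with three blues at x≈212. Scoop lip corners are (118,332),(52,468) and the handle runs from (245,470) to (380,527).

Run:
```python
from h import *
s=snap('top')
A=lambda u,v,z:onz(s,140+u/5,190+v/5,z)
B=lambda u,v,z:onz(s,345+u/5,200+v/5,z)
c=[A(50,57,.055),A(48,268,.055),A(447,44,.055),A(447,257,.055)]
print('rim',np.round(c,4).tolist())
far=(c[0]+c[1])/2;near=(c[2]+c[3])/2
d=(far-near)[:2];L=np.linalg.norm(d);d/=L
o=near[:2]+d*114
o=near[:2]+d*.114;print('len',L,'width',np.linalg.norm(c[0]-c[1]),np.linalg.norm(c[2]-c[3]),'yaw',np.degrees(np.arctan2(d[1],d[0])),'origin',o)
n=np.array([-d[1],d[0]])
for u,v in[(141,104),(210,102),(143,163),(219,160),(126,221),(217,220)]:
    p=A(u,v,.024)[:2]-o;print('cap binframe',(p@d*1000).round(),(p@n*1000).round())
l=[B(118,32,.003),B(52,168,.003)];k=[B(268,98,.04),B(198,238,.04)]
print('lip',np.round(l,4).tolist(),'back',np.round(k,4).tolist())
h=[B(250,172,.034+.008),B(382,227,.066+.006)]
print('handle',np.round(h,4).tolist())
lm=(l[0]+l[1])/2;bm=(k[0]+k[1])/2
for q in(lm-bm,lm-h[1],h[0]-h[1]):print(np.degrees(np.arctan2(q[1],q[0])),np.linalg.norm(q[:2]))
```

```text
rim [[0.6201, 0.4129, 0.055], [0.4909, 0.4131, 0.055], [0.6215, 0.1675, 0.055], [0.4925, 0.1688, 0.055]]
len 0.24481494748657434 width 0.12917293368197863 0.1290607687729109 yaw 90.35266040694864 origin [0.55628711 0.2821686 ]
cap binframe 83.0 -37.0
cap binframe 39.0 -37.0
cap binframe 82.0 -0.0
cap binframe 33.0 -1.0
cap binframe 92.0 36.0
cap binframe 35.0 37.0
lip [[0.5933, -0.2625, 0.003], [0.509, -0.2176, 0.003]] back [[0.5466, -0.345, 0.04], [0.4629, -0.2984, 0.04]]
handle [[0.5019, -0.3313, 0.042], [0.4662, -0.4005, 0.072]]
60.403298453822806 0.0939202294601051
62.103051403387 0.18152187160099617
62.73435011108137 0.07779826453798368
```

```bash
cat >> h.py <<'E'
# grasp: tool in scoop frame (tool x = -scoop x, tool y = scoop y, z down)
G=np.eye(4);G[:3,:3]=np.diag([-1,1,-1.]);G[:3,3]=[-.095,0,.049]
def cur():
    o=ctrl.get_obs();T=np.eye(4);T[:3,:3]=R.from_euler('xyz',o['orientation'],degrees=True).as_matrix();T[:3,3]=o['tool_pos'];return T
def scoop(lip,yaw,nd):   # pose of scoop origin from lip mid point; nd = nose-down deg
    T=np.eye(4);T[:3,:3]=R.from_euler('ZY',[yaw,nd],degrees=True).as_matrix();T[:3,3]=np.array(lip)-T[:3,:3]@[.05,0,0];return T
def delta(Tt,C=None):
    D=np.linalg.inv(cur() if C is None else C)@Tt
    return (D[:3,3]*1000).round(1).tolist(),R.from_matrix(D[:3,:3]).as_rotvec(degrees=True).round(1).tolist()
BO=np.array([.5563,.2846,0]);BY=90.35
def binp(x,y,z): return BO+R.from_euler('z',BY,degrees=True).apply([x,y,z])
def path(ps,yawpitch):   # list of (lip, yaw, nd)
    for p in ps: print(p[1:],delta(scoop(*p)@G))
def lipnow():
    S=cur()@np.linalg.inv(G);e=R.from_matrix(S[:3,:3]).as_euler('ZYX',degrees=True);l=S@[.05,0,0,1]
    b=R.from_euler('z',-BY,degrees=True).apply(l[:3]-BO)
    o=ctrl.get_obs();print('t',round(o['clock'],2),'lip',l[:3].round(4),'bin',(b*1000).round(1),'yaw,nd,roll',e.round(1),'F',np.round(o['force'],1),'open',round(o['opening'],4),'gf',round(o['gripper_force'],1),'j',o['joint_pos'].round(0))
E
python3 - <<'E'
from h import *
S=np.eye(4);S[:3,:3]=R.from_euler('z',62,degrees=True).as_matrix();S[:3,3]=[.528,-.281,0]
T=S@G;T2=T.copy();T2[2,3]=.13
print(delta(T2),delta(T))
E
```

```text
([-348.7, 179.4, 115.1], [0.1, 0.0, -44.2]) ([-348.7, 179.4, 196.1], [0.1, 0.0, -44.2])
```

Request:
{"fn": "move_arm", "kwargs": {"motion": [[[-35,18,11],[0,0,-4.4],0],[[-70,36,22],[0,0,-8.8],0],[[-105,54,34],[0,0,-13.2],0],[[-140,72,46],[0,0,-17.7],0],[[-175,90,58],[0,0,-22],0],[[-210,108,69],[0,0,-26.5],0],[[-245,126,80],[0,0,-31],0],[[-280,144,92],[0,0,-35.4],0],[[-315,162,103],[0,0,-39.8],0],[[-349,179,115],[0,0,-44.2],0]]}}

```text
clock: 1.03
tool_pos: [0.4851, -0.3638, 0.1303]
orientation: [-180.0, 0.0, -117.8]
force: [1.4, -0.7, -0.6]
opening: 0.0873
gripper_force: 0.0
```

Run:
```python
from h import *
S=np.eye(4);S[:3,:3]=R.from_euler('z',62,degrees=True).as_matrix();S[:3,3]=[.528,-.281,0]
T=S@G
print(delta(T));s=snap('wrist','w1.png')
for x,z in((-141,66),(-95,57),(-49,40),(-50,40)): print(proj(s,(S@[x/1000,0,z/1000,1])[:3]))
```

```text
([1.8, 1.1, 81.3], [-0.0, 0.0, 0.2])
(np.float64(280.5029417397272), np.float64(160.62490366432408))
(np.float64(280.0838074437256), np.float64(233.31141282461684))
(np.float64(279.71052039579206), np.float64(287.6084551726922))
(np.float64(279.71666610821245), np.float64(286.31734718168263))
```

View pics/w1.png

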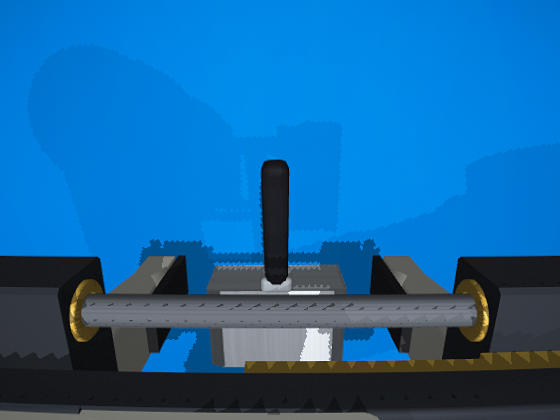

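The wrist view shows the handle at columns 275–276, ending at row 160. That is about 3 mm to the tool's −y side of the jaw centre; the length matches. Descend with y −2 and close.

Request:
{"fn": "move_arm", "kwargs": {"motion": [[[1,-1,20],[0,0,0],0],[[2,-2,40],[0,0,0],0],[[2,-2,60],[0,0,0],0],[[2,-2,74],[0,0,0],0],[[2,-2,81],[0,0,0],0],[[2,-2,81],[0,0,0],0.5],[[2,-2,81],[0,0,0],1],[[2,-2,81],[0,0,0],1],[[2,-2,81],[0,0,0],1],[[2,-2,81],[0,0,0],1]]}}

```text
clock: 1.92
tool_pos: [0.4853, -0.3685, 0.0506]
orientation: [-179.9, 0.0, -118.0]
force: [0.2, 0.1, 0.8]
opening: 0.0603
gripper_force: 0.0
```

Run:
```python
from h import *
lipnow()
```

```text
t 1.92 lip [ 0.5534 -0.2404  0.0017] bin [-525.     6.1    1.7] yaw,nd,roll [62.  -0.  -0.1] F [0.2 0.1 0.8] open 0.0603 gf 0.0 j [-19.  25. -21.   0. -44.  -9.]
```

Request:
{"fn": "move_arm", "kwargs": {"motion": [[[0,0,0],[0,0,0],1],[[0,0,0],[0,0,0],1],[[0,0,0],[0,0,0],1],[[0,0,0],[0,0,0],1],[[0,0,0],[0,0,0],1],[[0,0,0],[0,0,0],1],[[0,0,0],[0,0,0],1],[[0,0,0],[0,0,0],1],[[0,0,0],[0,0,0],1],[[0,0,0],[0,0,0],1]]}}

```text
clock: 2.75
tool_pos: [0.4848, -0.3682, 0.0496]
orientation: [180.0, -0.0, -118.0]
force: [0.3, 0.6, -0.2]
opening: 0.0158
gripper_force: 30.0
```

Run:
```python
from h import *
lipnow()
s=snap('top','t2.png');S=cur()@np.linalg.inv(G)
print([proj(s,(S@[.05,y,.003,1])[:3]) for y in(.049,-.049)])
im=s['color'];cv2.imwrite('pics/t2c.png',cv2.resize(im[190:260,330:430],None,fx=5,fy=5,interpolation=cv2.INTER_CUBIC))
```

```text
t 2.75 lip [ 0.5528 -0.2401  0.0006] bin [-524.7    6.7    0.6] yaw,nd,roll [62.  0.  0.] F [ 0.3  0.6 -0.2] open 0.0158 gf 30.0 j [-19.  25. -21.   0. -44.  -9.]
[(np.float64(355.28467749744647), np.float64(233.44972148056587)), (np.float64(368.79936566446696), np.float64(205.50472579585903))]
```

View pics/t2c.png

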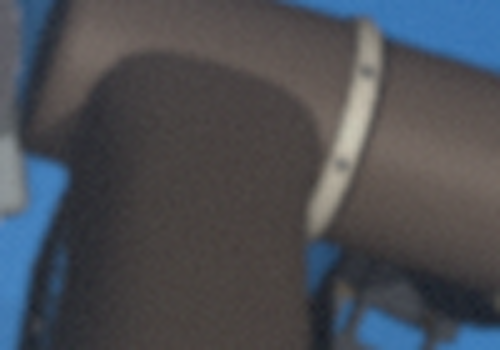

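Run:
```python
from h import *
C=cur();a=scoop([.553,-.24,.18],62,0)@G;b=scoop([.553,-.05,.18],73,5)@G
c=scoop([.556,.29,.18],90.35,15)@G; d=scoop(binp(8,0,.09),90.35,15)@G
print(delta(a),delta(b));print(delta(c,b),delta(d,b))
```

```text
([-0.2, -0.1, -179.5], [0.0, -0.0, 0.0]) ([-175.4, 62.3, -191.9], [0.5, 5.0, -11.0])
([-341.3, 58.6, -53.4], [3.0, 9.9, -17.1]) ([-7951.0, 2442.4, -628.8], [3.0, 9.9, -17.1])
```

Request:
{"fn": "move_arm", "kwargs": {"motion": [[[0,0,-36],[0,0,0],1],[[0,0,-72],[0,0,0],1],[[0,0,-108],[0,0,0],1],[[0,0,-144],[0,0,0],1],[[0,0,-180],[0,0,0],1],[[-35,12,-182],[0,1,-2],1],[[-70,25,-185],[0,2,-4],1],[[-105,37,-187],[0,3,-6.5],1],[[-140,50,-190],[0,4,-9],1],[[-175,62,-192],[0.5,5,-11],1]]}}

```text
clock: 3.63
tool_pos: [0.5118, -0.1831, 0.2416]
orientation: [-180.0, -5.1, -106.9]
force: [2.0, -0.1, -0.6]
opening: 0.0154
gripper_force: 30.0
```

Request:
{"fn": "move_arm", "kwargs": {"motion": [[[-34,6,-5],[0.3,1,-1.7],1],[[-68,12,-11],[0.6,2,-3.4],1],[[-102,18,-16],[0.9,3,-5.1],1],[[-137,23,-21],[1.2,4,-6.8],1],[[-171,29,-27],[1.5,5,-8.5],1],[[-205,35,-32],[1.8,6,-10.3],1],[[-239,41,-37],[2.1,7,-12],1],[[-273,47,-43],[2.4,8,-13.7],1],[[-307,53,-48],[2.7,9,-15.4],1],[[-341,59,-53],[3,9.9,-17.1],1]]}}

```text
clock: 4.47
tool_pos: [0.5559, 0.1637, 0.2643]
orientation: [180.0, -15.0, -89.5]
force: [0.4, -0.3, -1.9]
opening: 0.0159
gripper_force: 30.0
```

Run:
```python
from h import *
lipnow();C=cur()
for x,z in((.008,.075),(.008,.008)): print(delta(scoop(binp(x,0,z),90.35,15)@G))
s=snap('wrist','w3.png');s=snap('scene','s3.png')
S=C@np.linalg.inv(G)
print([proj(s,(S@[.05,y,.0,1])[:3]) for y in(.049,-.049)])
```

```text
t 4.47 lip [0.5549 0.291  0.1794] bin [  6.5   1.4 179.4] yaw,nd,roll [90.5 15.   0. ] F [ 0.4 -0.3 -1.9] open 0.0159 gf 30.0 j [ 43.  14. -12.  11. -74. -46.]
([-28.5, -1.2, 100.5], [-0.0, -0.0, 0.1])
([-45.9, -1.2, 165.2], [-0.0, -0.0, 0.1])
[(np.float64(418.5533623990168), np.float64(175.2465372492516)), (np.float64(419.3686323409984), np.float64(204.20022807710728))]
```

View pics/s3.png

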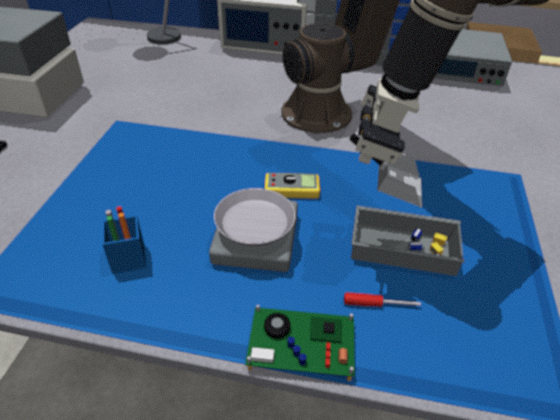

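The scoop is held nose-down over the bin. Its lip is at (419,175–204), as predicted, so I descend.

Request:
{"fn": "move_arm", "kwargs": {"motion": [[[-7,0,25],[0,0,0],1],[[-14,-1,50],[0,0,0],1],[[-21,-1,75],[0,0,0],1],[[-28,-1,100],[0,0,0],1],[[-34,-1,123],[0,0,0],1],[[-41,-1,146],[0,0,0],1],[[-45,-1,160],[0,0,0],1],[[-46,-1,165],[0,0,0],1],[[-46,-1,165],[0,0,0],1]]}}

```text
clock: 5.32
tool_pos: [0.5567, 0.163, 0.0921]
orientation: [179.9, -15.1, -89.6]
force: [0.0, -0.4, -1.2]
opening: 0.0159
gripper_force: 30.0
```

Run:
```python
from h import *
lipnow()
for x,z,t in((.008,.005,15),(.020,.005,12),(.035,.005,8),(.05,.005,5),(.065,.0045,2),(.08,.0045,0),(.095,.0045,0)): print(x,t,delta(scoop(binp(x,0,z),90.35,t)@G))
```

```text
t 5.32 lip [0.5558 0.2902 0.0071] bin [5.6 0.5 7.1] yaw,nd,roll [90.4 15.1  0.1] F [ 0.  -0.4 -1.2] open 0.0159 gf 30.0 j [ 42.  23. -24.  14. -53. -51.]
0.008 15 ([-2.8, -0.3, 1.6], [0.1, -0.1, 0.0])
0.02 12 ([-12.0, -0.4, 6.2], [0.1, -3.1, 0.0])
0.035 8 ([-24.0, -0.4, 12.6], [0.1, -7.1, 0.0])
0.05 5 ([-37.1, -0.4, 16.6], [0.1, -10.1, 0.0])
0.065 2 ([-50.7, -0.4, 21.1], [0.1, -13.1, 0.0])
0.08 0 ([-64.7, -0.4, 22.6], [0.1, -15.1, 0.0])
0.095 0 ([-79.2, -0.4, 18.7], [0.1, -15.1, 0.0])
```

Run:
```python
from h import *
for x,z,t in((.008,.0045,15),(.020,.0045,14),(.035,.0045,12),(.05,.0045,11)): print(x,t,delta(scoop(binp(x,0,z),90.35,t)@G))
C=scoop(binp(.05,0,.0045),90.35,11)@G
for x,z,t in((.06,.0045,9),(.070,.0045,5),(.08,.0045,2),(.09,.0045,0)): print(x,t,delta(scoop(binp(x,0,z),90.35,t)@G,C))
```

```text
0.008 15 ([-2.9, -0.3, 2.1], [0.1, -0.1, 0.0])
0.02 14 ([-13.7, -0.3, 1.5], [0.1, -1.1, 0.0])
0.035 12 ([-26.6, -0.3, 2.7], [0.1, -3.1, 0.0])
0.05 11 ([-40.4, -0.3, 1.4], [0.1, -4.1, 0.0])
0.06 9 ([-8.2, 0.0, 3.2], [-0.0, -2.0, -0.0])
0.07 5 ([-15.3, 0.0, 11.6], [0.0, -6.0, -0.0])
0.08 2 ([-23.6, 0.0, 17.6], [-0.0, -9.0, 0.0])
0.09 0 ([-32.6, -0.0, 20.9], [-0.0, -11.0, 0.0])
```

Request:
{"fn": "move_arm", "kwargs": {"motion": [[[-3,0,2],[0,0,0],1],[[-8,0,2],[0,-0.5,0],1],[[-14,0,1.5],[0,-1,0],1],[[-18,0,2],[0,-2,0],1],[[-22,0,2],[0,-2.5,0],1],[[-27,0,2.5],[0,-3,0],1],[[-31,0,2],[0,-3.3,0],1],[[-36,0,2],[0,-3.7,0],1],[[-40,0,1.5],[0,-4,0],1],[[-40,0,1.5],[0,-4,0],1]]}}

```text
clock: 6.15
tool_pos: [0.5573, 0.2029, 0.0815]
orientation: [-180.0, -10.9, -89.6]
force: [0.3, 0.4, -0.7]
opening: 0.0161
gripper_force: 30.0
```

Run:
```python
from h import *
lipnow()
for x,z,t in((.06,.0045,9),(.070,.0045,5),(.08,.0045,2),(.09,.0045,0)): print(x,t,delta(scoop(binp(x,0,z),90.35,t)@G))
```

```text
t 6.15 lip [0.5565 0.3359 0.0058] bin [51.3 -0.5  5.8] yaw,nd,roll [90.4 10.9 -0. ] F [ 0.3  0.4 -0.7] open 0.0161 gf 30.0 j [ 44.  24. -22.  10. -51. -50.]
0.06 9 ([-7.2, 0.5, 4.6], [-0.0, -1.9, 0.0])
0.07 5 ([-14.3, 0.5, 13.0], [-0.0, -5.9, 0.0])
0.08 2 ([-22.5, 0.5, 19.0], [-0.0, -8.9, 0.0])
0.09 0 ([-31.6, 0.5, 22.4], [-0.0, -10.9, 0.0])
```

Request:
{"fn": "move_arm", "kwargs": {"motion": [[[-3,0,2],[0,-0.5,0],1],[[-7,0,4.5],[0,-1.9,0],1],[[-11,0,9],[0,-3.9,0],1],[[-14,0,13],[0,-5.9,0],1],[[-18,0,16],[0,-7.4,0],1],[[-22,0,19],[0,-8.9,0],1],[[-27,0,21],[0,-9.9,0],1],[[-31,0,22.5],[0,-10.9,0],1],[[-31,0,22.5],[0,-10.9,0],1]]}}

```text
clock: 6.9
tool_pos: [0.5572, 0.2282, 0.0536]
orientation: [-180.0, 0.0, -89.7]
force: [-0.5, -2.1, 0.6]
opening: 0.0158
gripper_force: 30.0
```

Run:
```python
from h import *
lipnow()
s=snap('scene','x.png');t=snap('top')
a=s['color'][190:280,340:475];b=t['color'][190:250,140:240]
a=cv2.resize(a,(675,450),interpolation=cv2.INTER_CUBIC)
cv2.imwrite('pics/b1.png',a)
for x in (.10,.107): print(delta(scoop(binp(x,0,.004),90.35,0)@G))
```

```text
t 6.9 lip [0.5563 0.3732 0.0046] bin [88.6 -0.6  4.6] yaw,nd,roll [90.3 -0.  -0. ] F [-0.5 -2.1  0.6] open 0.0158 gf 30.0 j [ 41.  24. -22.   0. -44. -41.]
([-11.3, 0.5, 0.5], [-0.0, -0.1, 0.0])
([-18.3, 0.5, 0.5], [-0.0, -0.1, 0.0])
```

View pics/b1.png

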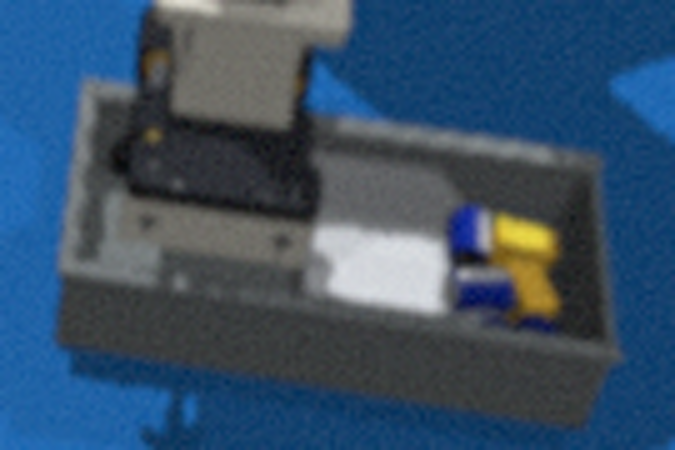

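The view shows the blues against the lip at (455–510,230–290), with the yellows against the far wall. Keep pushing slowly, lip on the floor.

Request:
{"fn": "move_arm", "kwargs": {"motion": [[[-2,0,1],[0,0,0],1],[[-4,0,1],[0,0,0],1],[[-6,0,1],[0,0,0],1],[[-8,0,1],[0,0,0],1],[[-10,0,1],[0,0,0],1],[[-12,0,1],[0,0,0],1]]}}

```text
clock: 7.5
tool_pos: [0.5574, 0.2396, 0.0535]
orientation: [-179.9, -0.1, -89.6]
force: [0.5, -8.6, 10.7]
opening: 0.0161
gripper_force: 30.0
```

Run:
```python
from h import *
lipnow()
```

```text
t 7.5 lip [0.5565 0.3845 0.0042] bin [99.9 -0.8  4.2] yaw,nd,roll [90.4  0.1 -0.1] F [ 0.5 -8.6 10.7] open 0.0161 gf 30.0 j [ 42.  25. -21.   0. -44. -42.]
```

Request:
{"fn": "move_arm", "kwargs": {"motion": [[[-1.5,0,0],[0,0,0],1],[[-3,0,0],[0,0,0],1],[[-4.5,0,0],[0,0,0],1],[[-6,0,0],[0,0,0],1]]}}

```text
clock: 7.83
tool_pos: [0.5573, 0.2455, 0.0535]
orientation: [-180.0, -0.1, -89.6]
force: [0.1, -9.6, 11.2]
opening: 0.0156
gripper_force: 30.0
```

Run:
```python
from h import *
lipnow()
s=snap('scene','x.png')
cv2.imwrite('pics/b2.png',cv2.resize(s['color'][190:280,340:475],(675,450),interpolation=cv2.INTER_CUBIC))
```

```text
t 7.83 lip [0.5564 0.3904 0.0041] bin [105.8  -0.7   4.1] yaw,nd,roll [90.4  0.1 -0. ] F [ 0.1 -9.6 11.2] open 0.0156 gf 30.0 j [ 42.  25. -21.   0. -44. -42.]
```

View pics/b2.png

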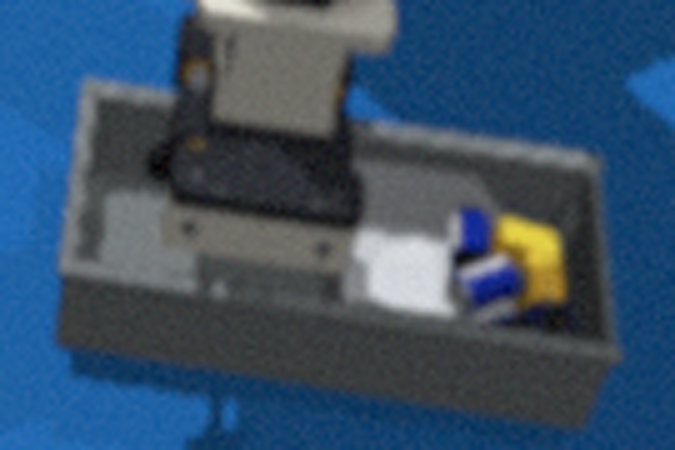

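The blues are about 20 mm inside the lip. The yellows at (500–560,220–300) are still by the far wall. Push the last few mm.

Request:
{"fn": "move_arm", "kwargs": {"motion": [[[-1,0,0],[0,0,0],1],[[-2,0,0],[0,0,0],1],[[-3,0,0],[0,0,0],1],[[-4,0,0],[0,0,0],1]]}}

```text
clock: 8.22
tool_pos: [0.5571, 0.2484, 0.0535]
orientation: [-180.0, -0.2, -89.6]
force: [1.7, -16.3, 13.7]
opening: 0.0157
gripper_force: 30.0
```

Run:
```python
from h import *
lipnow()
# tilt about heel
S=cur()@np.linalg.inv(G);heel=(S@[-.05,0,0,1])[:3];d=S[:3,0]
for t,dx,dz in((2,1,.3),(5,3,.5),(8,5,1),(11,6,3),(14,5,12),(17,3,25),(20,0,40)):
    q=scoop([0,0,0],90.35,-t);off=(q@[-.05,0,0,1])[:3];q[:3,3]+=heel-off+d*dx/1000+[0,0,dz/1000]
    print(t,delta(q@G))
```

```text
t 8.22 lip [0.5561 0.3932 0.0039] bin [108.6  -0.5   3.9] yaw,nd,roll [90.4  0.2 -0. ] F [  1.7 -16.3  13.7] open 0.0157 gf 30.0 j [ 42.  25. -21.   0. -44. -42.]
2 ([0.9, 0.0, 1.5], [-0.0, -2.2, 0.0])
5 ([1.3, 0.0, 3.8], [-0.0, -5.2, 0.0])
8 ([1.6, 0.0, 6.0], [-0.0, -8.2, 0.0])
11 ([2.7, 0.0, 6.7], [-0.0, -11.2, 0.0])
14 ([5.7, 0.0, 0.6], [-0.0, -14.2, 0.0])
17 ([9.6, 0.0, -9.5], [0.0, -17.2, 0.0])
20 ([14.3, 0.0, -21.4], [0.0, -20.2, 0.0])
```

Request:
{"fn": "move_arm", "kwargs": {"motion": [[[1,0,1],[0,-2.2,0],1],[[1,0,2.5],[0,-3.7,0],1],[[1.3,0,3.5],[0,-5.2,0],1],[[1.5,0,5.5],[0,-8.2,0],1],[[2.5,0,6],[0,-11.2,0],1],[[5.5,0,0],[0,-14.2,0],1],[[9.5,0,-10],[0,-17.2,0],1],[[14,0,-22],[0,-20.2,0],1]]}}

```text
clock: 8.88
tool_pos: [0.556, 0.2365, 0.0734]
orientation: [179.9, 20.2, -89.6]
force: [-0.4, 0.5, -3.3]
opening: 0.0156
gripper_force: 30.0
```

Run:
```python
from h import *
lipnow()
s=snap('scene','x.png')
cv2.imwrite('pics/b3.png',cv2.resize(s['color'][170:280,340:475],(675,550),interpolation=cv2.INTER_CUBIC))
```

```text
t 8.88 lip [0.555  0.3895 0.0776] bin [104.9   0.7  77.6] yaw,nd,roll [ 90.4 -20.2   0.1] F [-0.4  0.5 -3.3] open 0.0156 gf 30.0 j [ 29.  22. -16. -25. -45. -12.]
```

View pics/b3.png

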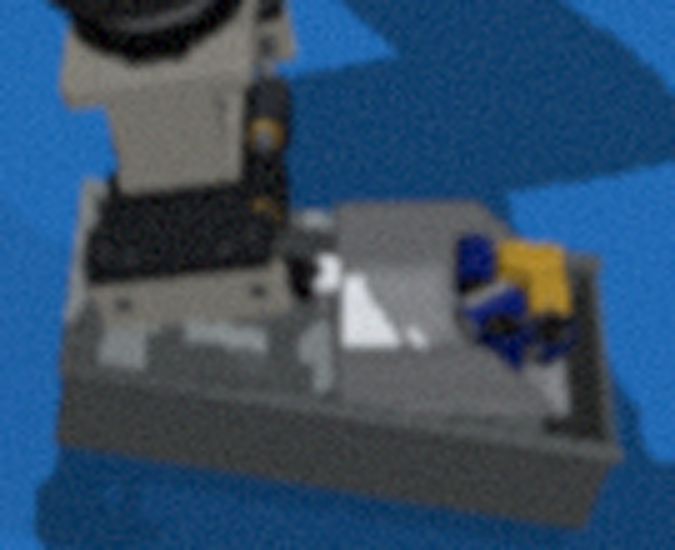

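All the caps seem to be in the bowl, near the lip (blues 460–570, yellow 500–570). Over the bin I'll raise and tilt further back so they settle inwards.

Run:
```python
from h import *
l=np.array([.555,.3895,.0776])
print(delta(scoop(l+[0,0,.06],90.4,-24)@G),delta(scoop(l+[0,-.005,.1],90.4,-32)@G))
```

```text
([-18.2, 1.2, -43.7], [-0.1, -3.5, -0.0]) ([-23.3, 1.2, -61.9], [-0.1, -11.5, -0.0])
```

Request:
{"fn": "move_arm", "kwargs": {"motion": [[[-4,0,-8],[0,0,0],1],[[-8,0,-18],[0,-1,0],1],[[-12,0,-28],[0,-2,0],1],[[-15,0,-36],[0,-3,0],1],[[-18,0,-44],[0,-4,0],1],[[-20,0,-50],[0,-6,0],1],[[-22,0,-56],[0,-8,0],1],[[-23,0,-62],[0,-10,0],1],[[-23,0,-64],[0,-12,0],1],[[-23,0,-64],[0,-12,0],1]]}}

```text
clock: 9.77
tool_pos: [0.5573, 0.2351, 0.1432]
orientation: [-179.9, 32.2, -89.7]
force: [-0.4, -0.6, -2.9]
opening: 0.0158
gripper_force: 30.0
```

Run:
```python
from h import *
lipnow()
t=snap('top');s=snap('scene')
a=cv2.resize(s['color'][130:270,340:480],(400,400),interpolation=cv2.INTER_CUBIC)
b=cv2.resize(t['color'][170:270,130:230],(400,400),interpolation=cv2.INTER_CUBIC)
cv2.imwrite('pics/b4.png',np.hstack([a,b]))
```

```text
t 9.77 lip [0.5565 0.3839 0.1791] bin [ 99.3  -0.8 179.1] yaw,nd,roll [ 90.3 -32.2  -0.1] F [-0.4 -0.6 -2.9] open 0.0158 gf 30.0 j [ 20.  18. -10. -37. -56.   0.]
```

View pics/b4.png

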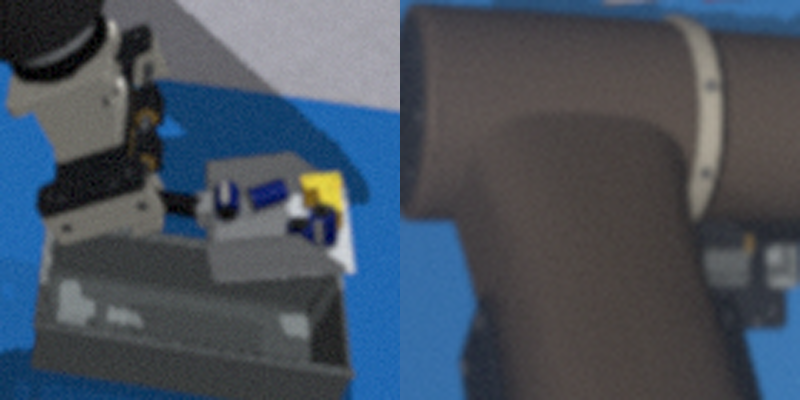

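The caps have spread along the bowl: one blue at the back, one mid, and the rest with the yellow near the lip. Bowl and bin look clean in that view. Now a gentle carry to above the dish.

Run:
```python
from h import *
lipnow()
# dish centre check: rim ellipse centre from the first scene picture edges
t=snap('scene');p=[onz(t,u,v,.092) for u,v in((214,215),(298,215),(256,190),(256,240))];print(np.round(p,3).tolist())
C=cur();S0=C@np.linalg.inv(G);l0=(S0@[.05,0,0,1])[:3];l1=np.array([.619,-.085,.205])
N=30;prev=C
for k in range(1,N+1):
    x=k/N;f=10*x**3-15*x**4+6*x**5
    T=scoop(l0+(l1-l0)*f,90.3,-32.2+4*f)@G
    d=delta(T,prev);print([[round(a) if abs(a)>3 else a for a in d[0]],d[1]])
    if k%10==0: prev=T;print()
```

```text
t 9.87 lip [0.5564 0.3841 0.1781] bin [ 99.5  -0.7 178.1] yaw,nd,roll [ 90.3 -32.1  -0. ] F [-0.1  0.1 -3. ] open 0.0158 gf 30.0 j [ 20.  18. -10. -37. -56.  -0.]
[[0.64, -0.142, 0.092], [0.598, 0.041, 0.092], [0.535, -0.071, 0.092], [0.695, -0.032, 0.092]]
[[0.3, 0.1, 0.3], [0.0, -0.1, 0.0]]
[[1.1, -0.1, -0.4], [0.0, -0.1, 0.0]]
[[3, -0.4, -2.0], [0.0, -0.1, 0.0]]
[[7, -1.1, -5], [0.0, -0.1, 0.0]]
[[14, -2.1, -10], [0.0, -0.0, 0.0]]
[[22, -3, -16], [0.0, 0.1, 0.0]]
[[33, -5, -24], [0.0, 0.2, 0.0]]
[[46, -7, -34], [0.0, 0.3, 0.0]]
[[62, -10, -46], [0.0, 0.5, 0.0]]
[[80, -12, -59], [0.0, 0.7, 0.0]]

[[20, -3, -14], [-0.0, 0.2, -0.0]]
[[41, -6, -30], [-0.0, 0.4, -0.0]]
[[64, -10, -46], [-0.0, 0.7, -0.0]]
[[87, -14, -63], [-0.0, 0.9, 0.0]]
[[111, -18, -81], [-0.0, 1.2, -0.0]]
[[135, -21, -98], [-0.0, 1.4, -0.0]]
[[159, -25, -115], [-0.0, 1.7, 0.0]]
[[181, -29, -131], [-0.0, 1.9, 0.0]]
[[203, -32, -147], [0.0, 2.1, 0.0]]
[[222, -35, -161], [-0.0, 2.3, -0.0]]

[[18, -2.8, -12], [0.0, 0.2, 0.0]]
[[35, -5, -23], [0.0, 0.4, 0.0]]
[[48, -7, -32], [0.0, 0.5, -0.0]]
[[60, -9, -40], [0.0, 0.6, 0.0]]
[[69, -10, -46], [0.0, 0.7, -0.0]]
[[75, -12, -50], [0.0, 0.8, 0.0]]
[[79, -12, -53], [-0.0, 0.8, 0.0]]
[[82, -12, -54], [0.0, 0.8, 0.0]]
[[83, -13, -55], [0.0, 0.8, 0.0]]
[[83, -13, -55], [0.0, 0.8, 0.0]]
```

Request:
{"fn": "move_arm", "kwargs": {"motion": [[[0,0,0],[0,0,0],1],[[1,0,-0.5],[0,0,0],1],[[3,0,-2],[0,0,0],1],[[7,-1,-5],[0,0,0],1],[[14,-2,-10],[0,0,0],1],[[22,-3,-16],[0,0.1,0],1],[[33,-5,-24],[0,0.2,0],1],[[46,-7,-34],[0,0.3,0],1],[[62,-10,-46],[0,0.5,0],1],[[80,-12,-59],[0,0.7,0],1]]}}

```text
clock: 10.75
tool_pos: [0.5698, 0.1349, 0.1502]
orientation: [-180.0, 31.4, -89.6]
force: [0.7, 0.3, -3.3]
opening: 0.0157
gripper_force: 30.0
```

Request:
{"fn": "move_arm", "kwargs": {"motion": [[[20,-3,-14],[0,0.2,0],1],[[41,-6,-30],[0,0.4,0],1],[[64,-10,-46],[0,0.7,0],1],[[87,-14,-63],[0,0.9,0],1],[[111,-18,-81],[0,1.2,0],1],[[135,-21,-98],[0,1.4,0],1],[[159,-25,-115],[0,1.7,0],1],[[181,-29,-131],[0,1.9,0],1],[[203,-32,-147],[0,2.1,0],1],[[222,-35,-161],[0,2.3,0],1]]}}

```text
clock: 11.58
tool_pos: [0.6059, -0.14, 0.1718]
orientation: [-180.0, 29.1, -89.7]
force: [0.1, -0.1, -3.8]
opening: 0.0156
gripper_force: 30.0
```

Request:
{"fn": "move_arm", "kwargs": {"motion": [[[18,-3,-12],[0,0.2,0],1],[[35,-5,-23],[0,0.4,0],1],[[48,-7,-32],[0,0.5,0],1],[[60,-9,-40],[0,0.6,0],1],[[69,-10,-46],[0,0.7,0],1],[[75,-12,-50],[0,0.8,0],1],[[79,-12,-53],[0,0.8,0],1],[[82,-12,-54],[0,0.8,0],1],[[83,-13,-55],[0,0.8,0],1],[[83,-13,-55],[0,0.8,0],1]]}}

```text
clock: 12.42
tool_pos: [0.6199, -0.2353, 0.1793]
orientation: [-180.0, 28.3, -89.6]
force: [-0.1, -0.8, -2.9]
opening: 0.0159
gripper_force: 30.0
```

```bash
cat >> h.py <<'E'
def caps(z=.075):   # colour blobs of caps in scene, with rays on z
    s=snap('scene','caps.png');h=cv2.cvtColor(s['color'],cv2.COLOR_BGR2HSV)
    for nm,lo,hi in(('yel',(18,110,80),(35,255,255)),('blu',(113,90,30),(130,255,255))):
        m=cv2.inRange(h,lo,hi);n,L,st,c=cv2.connectedComponentsWithStats(m)
        for i in range(1,n):
            if st[i,4]>=25 and c[i][1]>100 and c[i][1]<320: print(nm,st[i,4],c[i].round(),onz(s,*c[i],z).round(3)[:2])
E
python3 - <<'E'
from h import *
lipnow();caps()
s=snap('scene');S=cur()@np.linalg.inv(G);print([np.round(proj(s,(S@[x,y,.0,1])[:3])) for x in(.05,-.05) for y in(.049,-.049)])
im=s['color'];
for q in((414,235),(436,239)):print(q,im[q[1],q[0]])
E
```

```text
t 12.42 lip [ 0.6189 -0.0844  0.205 ] bin [-369.3  -60.4  205. ] yaw,nd,roll [ 90.4 -28.3  -0. ] F [-0.1 -0.8 -2.9] open 0.0159 gf 30.0 j [-20.  31.  13. -27. -84.  26.]
yel 50 [159. 145.] [ 0.39  -0.379]
yel 172 [237. 175.] [ 0.469 -0.138]
yel 472 [296. 190.] [0.495 0.019]
blu 158 [215. 174.] [ 0.478 -0.191]
blu 70 [231. 186.] [ 0.513 -0.139]
blu 54 [222. 188.] [ 0.526 -0.159]
[array([245., 159.]), array([233., 188.]), array([208., 171.]), array([194., 199.])]
(414, 235) [113 109 105]
(436, 239) [120 122 117]
```

Run:
```python
from h import *
C=cur();P=np.array([.617,-.083,0])
w=[(.203,-27),(.195,-24),(.183,-20),(.17,-16),(.155,-12),(.14,-9),(.127,-6),(.117,-3.5),(.110,-1.5),(.106,0)]
for z,t in w: T=scoop(P+[0,0,z],90.4,t)@G;print(delta(T,C))
print();C=T
for z,t in[(.102,1.5),(.098,4),(.093,8),(.089,12),(.085,16),(.082,20),(.080,24),(.079,28),(.078,33),(.078,38)]:T=scoop(P+[0,0,z],90.4,t)@G;print(delta(T,C))
```

```text
([-1.2, 1.8, -1.0], [-0.0, 1.3, -0.0])
([-0.3, 1.8, -1.4], [-0.0, 4.3, -0.0])
([0.9, 1.8, -0.5], [-0.0, 8.3, -0.0])
([1.9, 1.8, 1.6], [-0.0, 12.3, -0.0])
([3.2, 1.8, 5.8], [-0.0, 16.3, -0.0])
([5.5, 1.8, 12.6], [-0.0, 19.3, -0.0])
([6.6, 1.8, 17.9], [-0.0, 22.3, -0.0])
([6.8, 1.8, 21.7], [-0.0, 24.8, -0.0])
([6.4, 1.8, 24.1], [-0.0, 26.8, -0.0])
([5.4, 1.8, 24.8], [-0.0, 28.3, -0.0])

([-1.3, 0.0, 0.2], [-0.0, 1.5, 0.0])
([-3.8, -0.0, -2.0], [0.0, 4.0, -0.0])
([-8.2, 0.0, -6.7], [-0.0, 8.0, 0.0])
([-13.4, 0.0, -12.1], [0.0, 12.0, 0.0])
([-19.1, 0.0, -17.1], [0.0, 16.0, 0.0])
([-25.5, 0.0, -22.6], [0.0, 20.0, 0.0])
([-32.5, 0.0, -28.7], [-0.0, 24.0, 0.0])
([-40.0, 0.0, -35.3], [-0.0, 28.0, -0.0])
([-50.1, 0.0, -43.1], [-0.0, 33.0, 0.0])
([-60.9, 0.0, -50.9], [-0.0, 38.0, 0.0])
```

Request:
{"fn": "move_arm", "kwargs": {"motion": [[[-1,2,-1],[0,1.3,0],1],[[0,2,-1.5],[0,4.3,0],1],[[1,2,-0.5],[0,8.3,0],1],[[2,2,1.5],[0,12.3,0],1],[[3,2,6],[0,16.3,0],1],[[5.5,2,12.5],[0,19.3,0],1],[[6.5,2,18],[0,22.3,0],1],[[7,2,21.5],[0,24.8,0],1],[[6.5,2,24],[0,26.8,0],1],[[5.5,2,25],[0,28.3,0],1]]}}

```text
clock: 13.35
tool_pos: [0.6183, -0.2278, 0.1564]
orientation: [-179.9, -0.2, -89.5]
force: [-1.5, -2.4, 3.8]
opening: 0.0156
gripper_force: 30.0
```

Run:
```python
from h import *
lipnow();caps(.12)
```

```text
t 13.35 lip [ 0.6172 -0.083   0.1069] bin [-368.   -58.6  106.9] yaw,nd,roll [90.5  0.2 -0.1] F [-1.5 -2.4  3.8] open 0.0156 gf 30.0 j [ -3.  23.  -8.   0. -59.   4.]
yel 465 [296. 190.] [0.548 0.027]
yel 141 [236. 199.] [ 0.608 -0.098]
blu 112 [218. 193.] [ 0.598 -0.145]
blu 76 [228. 211.] [ 0.65  -0.105]
```

Request:
{"fn": "move_arm", "kwargs": {"motion": [[[-1,0,0],[0,1.5,0],1],[[-4,0,-2],[0,4,0],1],[[-8,0,-7],[0,8,0],1],[[-13,0,-12],[0,12,0],1],[[-19,0,-17],[0,16,0],1],[[-26,0,-23],[0,20,0],1],[[-33,0,-29],[0,24,0],1],[[-40,0,-35],[0,28,0],1],[[-50,0,-43],[0,33,0],1],[[-61,0,-51],[0,38,0],1]]}}

```text
clock: 14.23
tool_pos: [0.6173, -0.167, 0.2071]
orientation: [-179.8, -38.2, -89.8]
force: [-0.4, -1.0, -2.8]
opening: 0.016
gripper_force: 30.0
```

Run:
```python
from h import *
lipnow();caps(.09)
C=cur();P=np.array([.617,-.083,0])
for dy,z,t in[(0,.078,44),(0,.080,50),(-.003,.084,55),(-.008,.09,58),(-.012,.096,60)]:T=scoop(P+[0,dy,z],90.4,t)@G;print(delta(T,C))
```

```text
t 14.23 lip [ 0.6171 -0.0833  0.0789] bin [-368.2  -58.5   78.9] yaw,nd,roll [90.2 38.2 -0.2] F [-0.4 -1.  -2.8] open 0.016 gf 30.0 j [ 18.  20. -30.  42. -61. -46.]
yel 468 [296. 190.] [0.512 0.022]
yel 135 [247. 209.] [ 0.602 -0.077]
blu 164 [232. 196.] [ 0.567 -0.12 ]
blu 113 [240. 221.] [ 0.643 -0.08 ]
([-4.6, 0.5, -12.6], [-0.2, 5.4, 0.1])
([-10.6, 0.4, -28.4], [-0.2, 11.4, 0.1])
([-13.0, 0.4, -40.9], [-0.2, 16.4, 0.1])
([-10.1, 0.4, -49.0], [-0.2, 19.4, 0.1])
([-6.6, 0.4, -55.3], [-0.2, 21.4, 0.1])
```

Request:
{"fn": "move_arm", "kwargs": {"motion": [[[-2,0,-6],[0,2.7,0],1],[[-4.5,0,-12.5],[0,5.4,0],1],[[-7.5,0,-20],[0,8.4,0],1],[[-10.5,0,-28],[0,11.4,0],1],[[-12,0,-35],[0,14,0],1],[[-13,0,-41],[0,16.4,0],1],[[-13,0,-41],[0,16.4,0],1],[[-12,0,-45],[0,18,0],1],[[-10,0,-49],[0,19.4,0],1],[[-10,0,-49],[0,19.4,0],1]]}}

```text
clock: 15.12
tool_pos: [0.6172, -0.1295, 0.2386]
orientation: [-180.0, -57.5, -89.6]
force: [-0.5, -0.3, -2.4]
opening: 0.0159
gripper_force: 30.0
```

Run:
```python
from h import *
lipnow();caps(.075)
s=snap('scene');S=cur()@np.linalg.inv(G);print([np.round(proj(s,(S@[x,y,.0,1])[:3])) for x in(.05,-.05) for y in(.049,-.049)])
print(np.round(proj(s,[.617,-.053,.066])))
C=cur()
for dy,dz,t in[(-.005,.006,62),(-.02,.02,64),(-.03,.04,64),(-.03,.06,62)]:T=scoop(np.array([.617,-.091,.09])+[0,dy,dz],90.3,t)@G;print(delta(T,C))
```

```text
t 15.12 lip [ 0.617  -0.0929  0.0899] bin [-377.8  -58.3   89.9] yaw,nd,roll [90.4 57.5 -0. ] F [-0.5 -0.3 -2.4] open 0.0159 gf 30.0 j [ 26.  25. -33.  52. -75. -60.]
yel 46 [240. 135.] [ 0.29  -0.177]
yel 470 [297. 190.] [0.494 0.02 ]
yel 133 [248. 209.] [ 0.587 -0.078]
blu 122 [237. 197.] [ 0.549 -0.115]
blu 40 [246. 221.] [ 0.625 -0.073]
blu 67 [241. 230.] [ 0.656 -0.075]
[array([244., 198.]), array([232., 227.]), array([219., 166.]), array([205., 194.])]
[255. 222.]
([2.6, -0.1, -12.3], [-0.0, 4.6, 0.0])
([20.3, -0.0, -12.1], [-0.0, 6.6, 0.0])
([42.5, 0.0, -14.5], [-0.0, 6.6, 0.0])
([61.6, 0.0, -20.4], [-0.0, 4.6, 0.0])
```

Request:
{"fn": "move_arm", "kwargs": {"motion": [[[0,0,-6],[0,2.3,0],1],[[2.5,0,-12],[0,4.6,0],1],[[8,0,-12],[0,5.5,0],1],[[14,0,-12],[0,6.6,0],1],[[20,0,-12],[0,6.6,0],1],[[20,0,-12],[0,6.6,0],1],[[25,0,-13],[0,6.6,0],1],[[30,0,-13],[0,6.6,0],1],[[36,0,-14],[0,6.6,0],1],[[36,0,-14],[0,6.6,0],1]]}}

```text
clock: 16.05
tool_pos: [0.6172, -0.1377, 0.2774]
orientation: [-179.8, -64.0, -89.9]
force: [-0.2, -0.2, -2.0]
opening: 0.0155
gripper_force: 30.0
```

Run:
```python
from h import *
lipnow();caps(.075)
s=snap('scene');S=cur()@np.linalg.inv(G);print([np.round(proj(s,(S@[x,y,.0,1])[:3])) for x in(.05,-.05) for y in(.049,-.049)])
```

```text
t 16.05 lip [ 0.6174 -0.1181  0.1256] bin [-403.   -58.6  125.6] yaw,nd,roll [90.1 64.  -0.2] F [-0.2 -0.2 -2. ] open 0.0155 gf 30.0 j [ 27.  25. -33.  55. -81. -61.]
yel 72 [239. 121.] [ 0.221 -0.201]
yel 470 [296. 190.] [0.494 0.02 ]
yel 126 [246. 210.] [ 0.59  -0.082]
blu 85 [243. 199.] [ 0.554 -0.099]
blu 79 [242. 221.] [ 0.628 -0.081]
blu 68 [241. 230.] [ 0.656 -0.075]
[array([233., 185.]), array([220., 214.]), array([211., 151.]), array([197., 178.])]
```

Run:
```python
from h import *
C=cur()
a=scoop([.60,-.15,.2],85,45)@G;b=scoop([.575,-.2,.2],75,20)@G;c=scoop([.553,-.24,.13],62,0)@G;d=scoop([.553,-.24,.015],62,0)@G
print(delta(a,C),delta(b,C));print(delta(c,b),delta(d,c))
```

```text
([89.7, 23.5, 45.3], [-4.4, -18.9, 3.1]) ([95.3, 74.1, 151.1], [-10.6, -43.7, 11.6])
([22.2, 43.5, 132.2], [-2.3, -19.9, 12.9]) ([-0.0, 0.0, 115.0], [0.0, 0.0, -0.0])
```

Request:
{"fn": "move_arm", "kwargs": {"motion": [[[22,6,11],[-1,-4.5,0.8],1],[[45,12,22],[-2,-9,1.5],1],[[67,18,34],[-3.3,-14,2.3],1],[[90,23,45],[-4.4,-19,3],1],[[91,33,66],[-5.6,-24,5],1],[[92,43,87],[-6.9,-29,6.5],1],[[93,54,108],[-8,-34,8],1],[[94,64,130],[-9.4,-39,10],1],[[95,74,151],[-10.6,-43.7,11.6],1],[[95,74,151],[-10.6,-43.7,11.6],1]]}}

```text
clock: 16.98
tool_pos: [0.5418, -0.3184, 0.2949]
orientation: [179.9, -19.7, -105.4]
force: [0.2, -0.5, -2.4]
opening: 0.0162
gripper_force: 30.0
```

Run:
```python
from h import *
lipnow();caps(.075)
c=scoop([.553,-.24,.13],62,0)@G;print(delta(c))
```

```text
t 16.98 lip [ 0.5735 -0.2026  0.1999] bin [-487.3  -14.2  199.9] yaw,nd,roll [74.6 19.7  0.1] F [ 0.2 -0.5 -2.4] open 0.0162 gf 30.0 j [ -2.  13. -14.  21. -69. -22.]
yel 462 [296. 191.] [0.495 0.02 ]
yel 128 [246. 210.] [ 0.59  -0.082]
blu 89 [243. 199.] [ 0.553 -0.1  ]
blu 82 [242. 221.] [ 0.629 -0.08 ]
blu 64 [241. 230.] [ 0.656 -0.075]
([20.4, 42.1, 131.1], [-2.1, -19.9, 12.6])
```

Request:
{"fn": "move_arm", "kwargs": {"motion": [[[4,8,26],[-0.4,-4,2.5],1],[[8,17,52],[-0.8,-8,5],1],[[12,25,79],[-1.2,-12,7.6],1],[[16,34,105],[-1.7,-16,10],1],[[20,42,131],[-2.1,-19.9,12.6],1],[[20,42,131],[-2.1,-19.9,12.6],1]]}}

```text
clock: 17.53
tool_pos: [0.4828, -0.3661, 0.1742]
orientation: [179.5, 0.1, -118.1]
force: [-0.2, 0.9, -2.8]
opening: 0.0157
gripper_force: 30.0
```

Run:
```python
from h import *
lipnow();print(delta(scoop([.553,-.24,.001],62,0)@G))
```

```text
t 17.53 lip [ 0.5506 -0.2379  0.1255] bin [-522.4    8.8  125.5] yaw,nd,roll [61.9 -0.1  0.5] F [-0.2  0.9 -2.8] open 0.0157 gf 30.0 j [-19.  17. -13.  -0. -59.  -9.]
([0.9, -3.8, 124.2], [0.5, 0.1, -0.1])
```

Request:
{"fn": "move_arm", "kwargs": {"motion": [[[0,-1,20],[0,0,0],1],[[1,-2,40],[0,0,0],1],[[1,-3,62],[0,0,0],1],[[1,-3,84],[0,0,0],1],[[1,-3,102],[0,0,0],1],[[1,-3,113],[0,0,0],1],[[1,-3,118],[0,0,0],1],[[1,-3,118],[0,0,0],1],[[1,-3,118],[0,0,0],1]]}}

```text
clock: 18.28
tool_pos: [0.4898, -0.3679, 0.0617]
orientation: [-180.0, -0.1, -117.6]
force: [0.1, 0.1, -1.1]
opening: 0.0158
gripper_force: 30.0
```

Run:
```python
from h import *
lipnow();print(delta(scoop([.553,-.24,.0005],62,0)@G))
```

```text
t 18.28 lip [ 0.557  -0.2396  0.0125] bin [-524.2    2.5   12.5] yaw,nd,roll [62.4  0.1 -0. ] F [ 0.1  0.1 -1.1] open 0.0158 gf 30.0 j [-19.  25. -20.   0. -45.  -9.]
([2.3, 4.2, 12.2], [-0.1, -0.1, 0.4])
```

Request:
{"fn": "move_arm", "kwargs": {"motion": [[[0,0,4],[0,0,0],1],[[0,0,8],[0,0,0],1],[[0,0,10],[0,0,0],1],[[0,0,11.5],[0,0,0],1],[[0,0,12],[0,0,0],1],[[0,0,12],[0,0,0],1]]}}

```text
clock: 18.78
tool_pos: [0.4894, -0.3684, 0.0494]
orientation: [-179.9, -0.1, -117.7]
force: [-1.0, -2.1, 2.0]
opening: 0.0157
gripper_force: 30.0
```

Run:
```python
from h import *
lipnow()
```

```text
t 18.78 lip [ 5.568e-01 -2.401e-01  2.000e-04] bin [-5.247e+02  2.700e+00  2.000e-01] yaw,nd,roll [62.3  0.1 -0.1] F [-1.  -2.1  2. ] open 0.0157 gf 30.0 j [-19.  26. -21.   0. -44.  -9.]
```

Contact with the mat is confirmed. Open the gripper, then rise and back away.

Request:
{"fn": "move_arm", "kwargs": {"motion": [[[0,0,0],[0,0,0],0.6],[[0,0,0],[0,0,0],0.3],[[0,0,0],[0,0,0],0],[[0,0,0],[0,0,0],0],[[0,0,0],[0,0,0],0],[[0,0,0],[0,0,0],0],[[0,0,0],[0,0,0],0],[[0,0,0],[0,0,0],0],[[0,0,0],[0,0,0],0],[[0,0,0],[0,0,0],0]]}}

```text
clock: 19.62
tool_pos: [0.4892, -0.3681, 0.0491]
orientation: [-180.0, -0.1, -117.7]
force: [-0.1, 0.2, -0.8]
opening: 0.0767
gripper_force: 0.0
```

Request:
{"fn": "move_arm", "kwargs": {"motion": [[[0,0,-15],[0,0,0],0],[[0,0,-40],[0,0,0],0],[[0,0,-80],[0,0,0],0],[[0,0,-120],[0,0,0],0],[[30,0,-150],[0,0,0],0],[[60,-20,-180],[0,0,0],0],[[100,-40,-200],[0,0,0],0],[[140,-60,-200],[0,0,0],0],[[180,-80,-200],[0,0,0],0],[[220,-100,-200],[0,0,0],0]]}}

```text
clock: 20.45
tool_pos: [0.4759, -0.5899, 0.2506]
orientation: [-179.9, -0.1, -117.7]
force: [1.0, 0.1, 0.3]
opening: 0.0876
gripper_force: 0.0
```

Run:
```python
from h import *
lipnow();caps(.075)
t=snap('top','tend.png');h=cv2.cvtColor(t['color'],cv2.COLOR_BGR2HSV);h0=cv2.cvtColor(cv2.imread('pics/top0.png'),cv2.COLOR_BGR2HSV)
for nm,lo,hi in(('yel',(18,90,80),(35,255,255)),('blu',(113,90,30),(130,255,255))):
  for w,H in(('before',h0),('now',h)):
    n,L,st,c=cv2.connectedComponentsWithStats(cv2.inRange(H,lo,hi))
    print(nm,w,[(int(st[i,4]),c[i].round().tolist(),onz(t,*c[i],.08).round(3)[:2].tolist()) for i in range(1,n) if st[i,4]>8 and 140<c[i][0]<430 and 120<c[i][1]<300])
# difference of the still parts
d=cv2.absdiff(cv2.GaussianBlur(t['color'],(3,3),0),cv2.GaussianBlur(cv2.imread('pics/top0.png'),(3,3),0)).max(2)
for k,(a,b,e,f) in dict(meter=(262,252,316,288),driver=(178,156,235,176),pot=(370,140,410,180)).items(): print(k,(d[b:f,a:e]>60).sum())
s=snap('scene','send.png')
d=cv2.absdiff(s['color'],cv2.imread('pics/scene0.png')).max(2)
for k,(a,b,e,f) in dict(meter=(258,168,326,204),driver=(338,288,426,312),pot=(98,200,150,275),scoop=(130,155,210,225)).items(): print(k,(d[b:f,a:e]>60).sum())
```

```text
t 20.45 lip [ 0.5433 -0.4616  0.2013] bin [-746.1   17.6  201.3] yaw,nd,roll [62.3  0.1 -0.1] F [1.  0.1 0.3] open 0.0876 gf 0.0 j [-36.  28.  13.   0. -75.   9.]
yel 476 [296. 190.] [0.494 0.019]
yel 132 [246. 210.] [ 0.589 -0.082]
blu 91 [243. 199.] [ 0.553 -0.1  ]
blu 25 [232. 217.] [ 0.619 -0.107]
blu 81 [243. 221.] [ 0.628 -0.079]
blu 63 [242. 230.] [ 0.655 -0.074]
yel before [(36, [168.0, 222.0], [0.552, 0.349]), (40, [165.0, 234.0], [0.519, 0.358]), (66, [295.0, 260.0], [0.432, -0.027]), (33, [266.0, 273.0], [0.397, 0.059])]
yel now [(9, [309.0, 198.0], [0.615, -0.072]), (9, [309.0, 204.0], [0.595, -0.073]), (24, [308.0, 260.0], [0.432, -0.065]), (17, [290.0, 258.0], [0.441, -0.012]), (13, [274.0, 261.0], [0.432, 0.035]), (35, [266.0, 273.0], [0.397, 0.059])]
blu before [(17, [169.0, 210.0], [0.59, 0.345]), (15, [183.0, 210.0], [0.588, 0.303]), (11, [184.0, 223.0], [0.548, 0.3]), (14, [184.0, 234.0], [0.516, 0.299])]
blu now [(90, [312.0, 192.0], [0.631, -0.081]), (44, [316.0, 210.0], [0.579, -0.092])]
meter 99
driver 0
pot 0
meter 315
driver 0
pot 669
scoop 1063
```

Run:
```python
from h import *
t=snap('top');h=cv2.cvtColor(t['color'],cv2.COLOR_BGR2HSV)
r=h[195:262,345:440];m=(r[...,1]<90).astype('uint8');n,L,st,c=cv2.connectedComponentsWithStats(m)
for i in range(1,n):
    if st[i,4]>100:
        k=cv2.findContours((L==i).astype('uint8'),0,1)[0][0];print(st[i],c[i]+[345,195],cv2.minAreaRect(k))
b=h[202:242,155:228];print('bin max sat',np.percentile(b[...,1],[50,99,100]))
```

```text
[  10   10   47   41 1102] [376.95553539 224.98820327] ((35.784244537353516, 31.67465591430664), (43.69758987426758, 32.02834701538086), 24.443954467773438)
bin max sat [21.   56.81 67.  ]
```

The scoop is fully visible, flat and empty. The bin shows no coloured pieces, and all the caps are in the dish.

```bash
python3 -c "
from plant import ctrl
print(ctrl.close_job())"
```

```text
the job is handed in; nothing more can be done
None
```

The job is handed in at about 20.5 s on the clock: colour checks show all the capacitors in the scale dish, the bin and scoop empty, and the scoop set flat on the mat; the meter, screwdriver and pot look unmoved, though one camera's check of the pot and meter was unclear.

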